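# Post the spent grinding-ring cartridge into the take-back box

### The job

Take the orange spent grinding-ring cartridge out of the wooden stand, feed it upright, foot first, into the slot on top of the red take-back box, and push it right down past the sprung bars until it drops inside the box. The mouthpiece does not always sit in the middle of the lid, so feel for its yellow backstop and press only gently: never lean hard on the box with the cartridge or the fingers. Leave the blue cartridge and everything else on the bench where it stands.

Things in the scene. Friction and masses are not known exactly. Their poses are not given: they have to be found in the camera images.
- spent_center (a point): Centre (half-way up, 44 mm above the foot) of the spent cartridge: an orange upright plastic plate, 88 mm tall, 0.12 kg, z up. Its body, the lower 52 mm, is 12 mm thick along x and 70 mm long along y, with a grey ring on both faces; above it is a narrower grip tab. The foot's edges are rounded 1 mm; either face may lead.
- spent_tab (a point): Middle of the spent cartridge's grip tab, 26 mm above its centre, same axes: 8 mm thick along x, 40 mm long along y, 36 mm tall (18 mm up to the top, 18 mm down to the body).
- spent: The same spent cartridge; origin at the middle of its foot, same axes.
- fresh_center (a point): Centre of the fresh cartridge: same shape as the spent one but blue. It stands in the other groove of the stand and stays there.
- stand: Fixed light-wood block, 150 (x) by 100 (y) by 28 mm tall; origin at the middle of its underside, z up. Two grooves, 15 by 74 mm and 20 mm deep, at x = -40 and +40 mm, long side along y. A cartridge stands loosely in each (axes within a few degrees of the stand's) and pulls straight up. Which is in which varies.
- dropbox: Fixed red take-back box, 160 (x) by 150 (y) by 130 mm tall, hollow; origin at the middle of its underside, z up. On its top lies an aluminium mouthpiece with one slot (see lid_mid). Pressing on it with over 35 N, with the cartridge or the fingers, is leaning too hard.
- lid_mid (a point): Point of the box 136 mm above its origin, at the height of the mouthpiece's upper face (plate 112 by 116 mm, 6 mm thick). Box axes. The slot is 14 mm wide (x) and 77 mm long (y), centred at y = 0, but the mouthpiece is fixed up to 13 mm off this point along x, either way: not measured, to be felt or seen. It does not shift under gentle forces.
- rib (a point): Where the yellow backstop rib's -x face would be with the mouthpiece in the middle: 7 mm from lid_mid along box x, at the rib's top, 8 mm above the plate. The rib is 10 mm thick, 116 mm long, part of the mouthpiece; its -x face is in line with the slot's +x wall, so a cartridge slid along +x just above the plate and stopped by the rib is over the slot.
- bars (a point): Point 15 mm below lid_mid. At this height two black sprung round bars (18 mm thick, along y, 10.4 mm gap) pinch the lower part of the cartridge, so that pushing it down takes some 3 to 9 N, and they hold it when let go. When the body's upper end has passed them (tab top pushed to 15 mm above the plate) it falls into the box. Fingers do not fit the slot.
- oil: Yellow oil bottle, 48 mm diameter, 130 mm tall, origin at its foot; a bystander.
- hone: Brown honing stone, 100 x 28 x 18 mm, origin under its middle; a bystander.
- driver: Screwdriver lying along its x, 180 mm long; a bystander.
- mug: White mug, 80 mm diameter, 90 mm tall, origin at its foot; a bystander.
- runner: Flat steel skate runner, 260 mm long (y) by 26 mm, 8 mm thick; a bystander.
- tin: Small steel tin, 64 mm diameter, 50 mm tall, origin at its foot; a bystander.

How it is judged:
On the way:
1. the spent cartridge stands upright in the slot, foot first, its foot at least 15 mm below the mouthpiece's upper face (within 0.2 rad of upright) (z of spent_center in the frame of dropbox between 0.085 and 0.165 m and angle between spent_center's own z axis and vertical below 0.2 rad and angle between the x axis of spent_center and the x axis of dropbox, either way round below 0.15 rad and x of spent_center in the frame of dropbox between -0.017 and 0.017 m and y of spent_center in the frame of dropbox between -0.006 and 0.006 m), for 0.1 s.
At the end, for the whole second after the job is handed in: The spent cartridge lies or stands at rest (under 20 mm/s) wholly inside the red box: its centre within the box walls and less than 70 mm above the box's underside, clear of the bars; the blue cartridge and all other loose things are within 25 mm of where they began (z of spent_center in the frame of dropbox between 0 and 0.07 m and x of spent_center in the frame of dropbox between -0.076 and 0.076 m and y of spent_center in the frame of dropbox between -0.071 and 0.071 m and linear speed of spent below 0.02 m/s and distance of each of fresh_center, oil, hone, driver, mug, runner, tin from where it was at the start of the episode below 0.025 m); the robot touches nothing.
It fails at once if the spent cartridge pressed on the box with over 35 N while still in or on the mouthpiece (contact force between spent and dropbox above 35 N and z of spent_center in the frame of dropbox above 0.1 m).
It fails at once if the fingers pressed on the box with over 35 N (contact force between the fingers and dropbox above 35 N).
It fails at once if the blue cartridge or another bystander moved over 25 mm (distance of any of fresh_center, oil, hone, driver, mug, runner, tin from where it was at the start of the episode above 0.025 m).
It also fails if it takes over 54 s, if anything falls off the work surface, if the arm or the gripper's body presses on something with over 40 N, if the wrist force passes 120 N, or if a joint passes its speed limit or range.

### The arm

A 6-joint arm with a two-finger parallel gripper is mounted at the origin on the work surface. World frame = base frame: x ahead of the robot, y to its left, z up, the work surface at z = 0. Lengths are in m, angles in rad, forces in N, time in s.
With the tool pointing down it reaches from about 0.275 to 0.725 m from the base axis. Payload 15.9 kg.
Tool frame: the origin (TCP) lies between the finger pads; the fingertips stand 17 mm ahead of it and the grasp point (between the pads) lies 2 mm behind it; z points along the fingers, x is the direction in which the jaws open and shut, and the axes are right-handed (so a half turn about z gives the same grasp; the last joint's range is limited). The gripper opens to 85 mm and grips with 20 to 120 N. Pads are 22 mm wide; open, the fingers measure 114 mm over their backs; the gripper's body (76 mm by 85 mm) begins 54 mm behind the grasp point. The pads swing forward as they close: fully open they stand 13 mm farther back than shut.
Start: joints at [-1.32, 0.213, -0.034, 1.323, 0, 1.571], TCP at [0.124, -0.484, 0.248] pointing down, gripper open.
Joint ranges: [-2.98, 2.98], [-0.74, 1.72], [-1.14, 1.35], [-2.1, 2.04], [-1.57, 1.44], [-3.14, 3.14]. Speed limits (rad/s): [1.89, 1.89, 2.39, 2.57, 3.14, 3.14].

### API

Orientations are given as a unit quaternion [x, y, z, w].
In Python, from station import * gives the robot as it stands.
- The arm moves only by the tool step_arm, never from a script. Its argument "targets" is a list of rows, each a list of 5 numbers: the shift along the tool's x, y, z in m, then the turn about the tool's z in degrees, then the opening, from 0 (shut) to 1 (fully open). A call has 1 to 20 rows; each row is the pose to reach, as a shift and turn from the pose commanded when the call began, along the tool's axes at that moment; what a row does not reach only later rows make up. A row lasts 1/8 s, in which the tool goes at most 62.5 mm and 10.7 degrees, less where a joint would pass 70% of its speed; a pose out of reach is approached as far as the arm can. A call with a gripper value outside its range is refused whole. The fingers move at their own pace and stop on an object; the grip force is fixed at half the most. Time passes only in rows, so rows that repeat a pose let the fingers close. It gives the time, the measured TCP pose, the force and the opening at its end, in the units of the state.
- observe(): the state, without advancing time (a new reading comes with each control period).
- camera(name): name is "side" or "top"; returns (picture, depth): 420x560x3 uint8, blue, green, red; 420x560 float32, m along the optical axis (not along the pixel's ray), 0 where there is no reading.
- camera_model(name): a dict with "K" (3x3 intrinsics, pixels), "R" (3x3) and "t" (3): a world point X has camera coordinates R X + t. Camera axes: x right, y down, z forward; pixel columns grow to the right and rows downward; lengths in m; the calibration is good to about 2 mm. A picture is of the moment at which its call begins. camera_model takes no time and is no camera call.
- hand_in(): hands the job in, once; it reports no verdict.
Trained networks look in the newest picture that a camera, given by its name, has taken for a name from the list of things; names that differ only in an ending like _2 or _b are one class to them, and where a whole thing is asked for, a point or a joint stands for the part that bears it (a point fixed in the world has none). Each returns a list of dicts, best first, with "confidence" (0 to 1); they miss things now and then, are a little off and sometimes report something else, mostly with a low value. They report only what shows in the picture. A call takes as long as a camera call.
- find_in(query, camera): "uv" ([column, row] in pixels, amid what is visible of it).
- pinpoint(query, camera): "uv" ([column, row] in pixels: a listed point, or the origin of a listed thing).
The state is a dict: "time_s": time; "qpos": joint angles; "dq": joint speeds; "effort": joint torques, N m; "ee_pos": TCP position; "eef_rot": TCP orientation; "ft_force": force on the tool from outside, world axes, zero at the start; "ft_torque": the same for the moment, N m; "gripper_width": finger opening in m.
Only numpy, scipy, OpenCV 4.12 (cv2) and the standard library are available. Lean on these libraries where they do the work, as an engineer would, in place of code of your own. Each camera call takes 0.05 s, during which the arm holds its last target. There are 200 camera calls.

## Working session

There is one attempt and no reset: what is moved stays moved. The work goes in short steps, Python scripts to look and compute and a tool call to move; the robot and the scene stay as the last step left them, time stands still between calls to the robot, and variables do not carry over. Pictures are saved under pics/ and viewed, about 8 in all and at most 12, crops included, and the job is handed in when it is done.

Besides the shell and the picture viewer there is one more tool, called after ">>>" as name(argument=value, ...) on one line, values as JSON. step_arm: Moves the arm, as the interface text tells. Its arguments: {"type":"object","properties":{"targets":{"type":"array"}},"required":["targets"]}

```bash
mkdir -p pics; ls; cat > h.py <<'E'
from station import *
import numpy as np, cv2
def world(cam,uv,depth=None,z=None):
    m=camera_model(cam);K,R,t=[np.array(m[k]) for k in("K","R","t")]
    r=np.linalg.solve(K,[uv[0],uv[1],1.]); c=-R.T@t; d=R.T@r
    return c+d*(depth if z is None else (z-c[2])/d[2])
def cloud(cam,D):
    m=camera_model(cam);K,R,t=[np.array(m[k]) for k in("K","R","t")]
    v,u=np.mgrid[:D.shape[0],:D.shape[1]]
    P=np.stack([(u-K[0,2])/K[0,0]*D,(v-K[1,2])/K[1,1]*D,D],-1)
    return (P-t)@R
E
python3 - <<'E'
from h import *
for c in("top","side"):
    p,d=camera(c); cv2.imwrite(f"pics/{c}0.png",p); np.save(f"{c}0.npy",d); np.save(f"{c}0p.npy",p)
    m=camera_model(c); print(c,np.round(-np.array(m["R"]).T@m["t"],3),np.round(m["K"],0).tolist(),np.round(m["R"],2).tolist())
    for q in("spent_center","spent_tab","fresh_center","stand","dropbox","lid_mid","rib"):
        print(q,[(np.round(x["uv"],1).tolist(),round(x["confidence"],2)) for x in pinpoint(q,c)[:2]])
s=observe();print(s["ee_pos"],s["eef_rot"],s["time_s"],s["gripper_width"],s["ft_force"])
E
```

```text
pics
top [ 0.382 -0.007  1.272] [[440.0, 0.0, 274.0], [0.0, 440.0, 208.0], [0.0, 0.0, 1.0]] [[0.01, -1.0, 0.02], [-0.99, -0.01, -0.12], [0.12, -0.01, -0.99]]
spent_center [([196.8, 185.3], 0.55)]
spent_tab [([340.5, 206.5], 0.6), ([197.2, 184.0], 0.53)]
fresh_center [([191.2, 210.6], 0.56), ([141.1, 284.5], 0.56)]
stand [([198.8, 200.8], 0.66)]
dropbox [([344.5, 207.1], 0.96), ([259.5, 241.3], 0.29)]
lid_mid [([349.7, 199.3], 0.8), ([193.1, 211.5], 0.28)]
rib [([349.3, 197.2], 0.8), ([349.6, 197.8], 0.41)]
side [0.123 1.029 0.789] [[477.0, 0.0, 277.0], [0.0, 477.0, 215.0], [0.0, 0.0, 1.0]] [[-0.93, -0.37, 0.02], [-0.21, 0.48, -0.85], [0.31, -0.79, -0.53]]
spent_center [([225.0, 264.0], 0.98)]
spent_tab [([221.2, 263.0], 0.89)]
fresh_center [([248.3, 271.3], 0.76)]
stand [([236.4, 285.9], 0.68), ([221.0, 258.6], 0.55)]
dropbox [([298.0, 209.3], 0.87)]
lid_mid [([298.7, 169.0], 0.86)]
rib [([297.1, 169.6], 0.92)]
[ 0.12409163 -0.48437239  0.24833052] [ 7.89980211e-01 -6.13132338e-01  3.56257116e-05  1.10602720e-05] 0.8 0.08539775494827387 [ 0.75142702  0.38132146 -0.80138955]
```

```bash
python3 - <<'E'
from h import *
p=np.load("top0p.npy"); q=np.load("side0p.npy")
cv2.imwrite("pics/a.png",cv2.resize(p[120:320,90:440],None,fx=2.2,fy=2.2,interpolation=cv2.INTER_CUBIC))
cv2.imwrite("pics/b.png",cv2.resize(q[110:360,150:450],None,fx=2.3,fy=2.3,interpolation=cv2.INTER_CUBIC))
E
```

```text
(no output)
```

View pics/a.png

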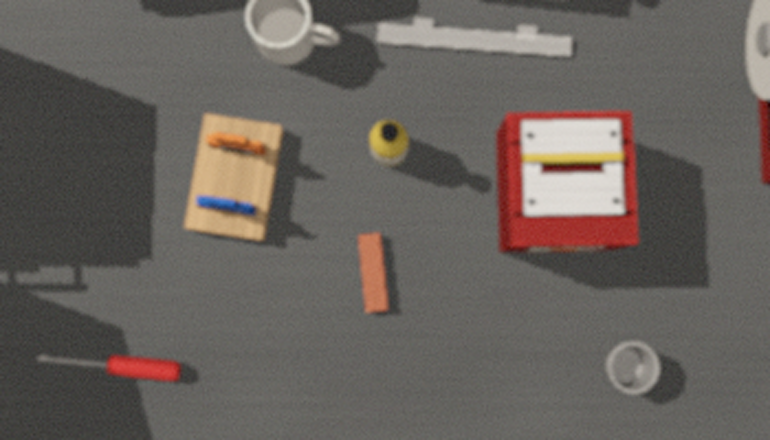

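View pics/b.png

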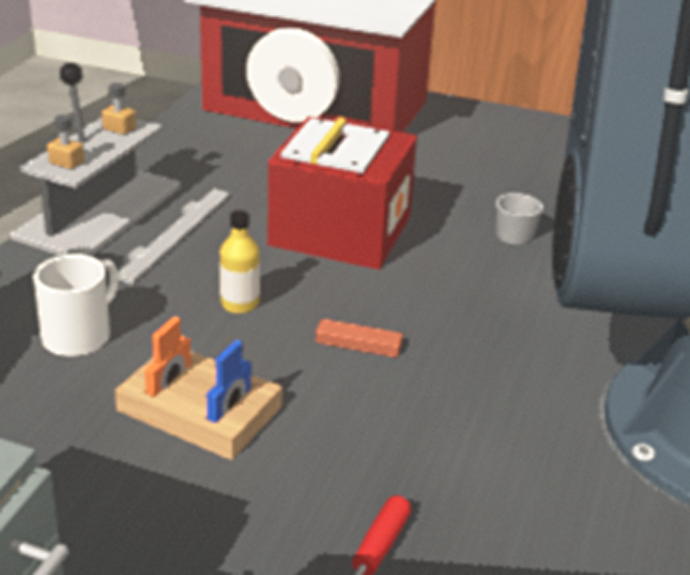

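The orange cartridge is in the stand's far (+x) groove, at about (197,185) in the full top picture. The blue one is in the near groove. The mouthpiece sits toward +x on the box, with the yellow rib at about full (350,192) and the slot just below it. Next I'll measure by colour and depth.

```bash
cat >> h.py <<'E'
def axis(P):
    (c,s,a)=cv2.minAreaRect(P[:,:2].astype(np.float32)); 
    return np.round(c,4),np.round(s,4),round(a,1)
def masks(p):
    h=cv2.cvtColor(p,cv2.COLOR_BGR2HSV); H,S,V=cv2.split(h)
    return dict(orange=(H>7)&(H<17)&(S>190)&(V>120),blue=(H>105)&(H<125)&(S>170),yellow=(H>20)&(H<35)&(S>130)&(V>100),white=(S<40)&(V>150),red=((H<6)|(H>174))&(S>150)&(V>80),wood=(H>10)&(H<22)&(S>60)&(S<150)&(V>130))
E
python3 - <<'E'
from h import *
boxes=dict(top=dict(st=(165,245,165,235),bx=(310,390,160,245)),side=dict(st=(190,285,240,315),bx=(255,345,155,235)))
for c in("top","side"):
    p=np.load(c+"0p.npy");D=np.load(c+"0.npy");W=cloud(c,D);M=masks(p)
    for r,k,z0,z1 in(("st","orange",.055,.12),("st","blue",.055,.12),("st","wood",.022,.034),("bx","yellow",.125,.16),("bx","white",.125,.145),("bx","red",.12,.137)):
        b=boxes[c][r];m=np.zeros(D.shape,bool);m[b[2]:b[3],b[0]:b[1]]=1
        m&=M[k]&(D>0);A=W[m]
        if not len(A): print(c,k,0);continue
        Z=A[:,2];n=len(A);A=A[(Z>z0)&(Z<z1)]
        print(c,k,n,len(A),"z",np.round(np.percentile(Z,[1,10,50,90,99]),3))
        if len(A)>5:
            pc=np.linalg.svd(A[:,:2]-A[:,:2].mean(0),full_matrices=False)[2][0]
            print("   mean",A.mean(0).round(4),"rect",axis(A),"pca",np.degrees(np.arctan2(pc[1],pc[0])).round(1))
E
```

```text
top orange 2 1 z [0.051 0.052 0.057 0.062 0.064]
top blue 37 36 z [0.048 0.058 0.088 0.096 0.1  ]
   mean [0.5092 0.198  0.0824] rect (array([0.5099, 0.2001]), array([0.058 , 0.0052]), 84.3) pca -96.3
top wood 1612 1450 z [-0.001  0.023  0.028  0.031  0.055]
   mean [0.5508 0.1983 0.0281] rect (array([0.5519, 0.1992]), array([0.1013, 0.1503]), 81.4) pca 170.6
top yellow 137 133 z [0.124 0.138 0.143 0.146 0.148]
   mean [ 0.56   -0.2217  0.1422] rect (array([ 0.5599, -0.2207]), array([0.0076, 0.1151]), 1.9) pca 91.6
top white 1570 1536 z [0.005 0.132 0.136 0.139 0.141]
   mean [ 0.5486 -0.2214  0.1356] rect (array([ 0.551 , -0.2224]), array([0.1124, 0.1195]), 1.5) pca 173.0
top red 1572 1250 z [-0.     0.066  0.129  0.132  0.135]
   mean [ 0.5126 -0.2161  0.1295] rect (array([ 0.539 , -0.2212]), array([0.1606, 0.1516]), 1.0) pca -118.3
side orange 0
side blue 49 31 z [0.029 0.034 0.058 0.094 0.096]
   mean [0.5128 0.2202 0.0764] rect (array([0.5115, 0.213 ]), array([0.0499, 0.0054]), 78.8) pca 81.3
side wood 1547 998 z [-0.004  0.004  0.025  0.027  0.03 ]
   mean [0.542  0.211  0.0258] rect (array([0.5504, 0.1982]), array([0.1047, 0.1537]), 81.7) pca -176.8
side yellow 168 70 z [0.063 0.071 0.097 0.142 0.143]
   mean [ 0.5572 -0.213   0.1391] rect (array([ 0.5573, -0.2194]), array([0.0102, 0.1132]), 2.0) pca 91.2
side white 760 539 z [0.027 0.041 0.132 0.135 0.137]
   mean [ 0.5445 -0.2154  0.1331] rect (array([ 0.5499, -0.2232]), array([0.1196, 0.1265]), 4.3) pca 56.1
side red 2511 460 z [0.001 0.013 0.071 0.127 0.13 ]
   mean [ 0.5011 -0.1922  0.1265] rect (array([ 0.5353, -0.2213]), array([0.1599, 0.1585]), 1.4) pca -131.9
```

```bash
python3 - <<'E'
from h import *
for c,b in(("top",(165,245,165,205)),("side",(200,243,240,300))):
    p=np.load(c+"0p.npy");D=np.load(c+"0.npy");W=cloud(c,D)
    H,S,V=cv2.split(cv2.cvtColor(p,cv2.COLOR_BGR2HSV))
    m=np.zeros(D.shape,bool);m[b[2]:b[3],b[0]:b[1]]=1
    print(c, np.percentile(S[m],[50,90,97]))
    m&=(S>165)&(H<20)&(D>0)
    A=W[m];print(len(A),np.percentile(A[:,2],[1,10,50,90,99]).round(3), "hsv",H[m].mean(),S[m].mean())
    for z0,z1 in((.05,.085),(.072,.085),(.085,.11)):
        B=A[(A[:,2]>z0)&(A[:,2]<z1)]
        if len(B)>4:
            pc=np.linalg.svd(B[:,:2]-B[:,:2].mean(0),full_matrices=False)[2][0]
            print(z0,len(B),B.mean(0).round(4),axis(B),np.degrees(np.arctan2(pc[1],pc[0])).round(1))
E
```

```text
top [ 17.   102.   163.03]
91 [0.035 0.055 0.067 0.097 0.1  ] hsv 12.219780219780219 177.37362637362637
0.05 55 [0.587  0.1859 0.0646] (array([0.5891, 0.1909]), array([0.0633, 0.0097]), 82.4) -95.3
0.072 12 [0.5869 0.1897 0.0794] (array([0.587 , 0.1914]), array([0.0047, 0.0353]), 1.1) -94.9
0.085 30 [0.5885 0.1938 0.0948] (array([0.5893, 0.1931]), array([0.0378, 0.0056]), 81.0) -96.9
side [ 98. 167. 176.]
250 [0.029 0.041 0.065 0.092 0.096] hsv 10.412 172.94
0.05 150 [0.5868 0.1988 0.0651] (array([0.5879, 0.1948]), array([0.0701, 0.0113]), 81.3) 80.2
0.072 41 [0.5872 0.1987 0.0779] (array([0.5869, 0.1957]), array([0.0372, 0.0079]), 74.9) 77.1
0.085 55 [0.5877 0.1975 0.0909] (array([0.5877, 0.1942]), array([0.0392, 0.0093]), 81.1) 79.9
```

```bash
cat >> h.py <<'E'
from scipy.spatial.transform import Rotation as Ro
def rel(xyz,yaw):
    s=observe(); R=Ro.from_quat(s["eef_rot"]).as_matrix()
    cur=np.degrees(np.arctan2(R[1,0],R[0,0])); t=-((yaw-cur+90)%180-90)
    print("t",s["time_s"],"pos",np.round(s["ee_pos"],4),"yaw",cur.round(2),"F",np.round(s["ft_force"],1),"w",round(s["gripper_width"],4))
    print("-> shift mm",(R.T@(np.array(xyz)-s["ee_pos"])*1000).round(1),"turn",t.round(1))
E
python3 - <<'E'
from h import *
rel((.588,.193,.18),-8.5)
E
```

```text
t 0.8 pos [ 0.1241 -0.4844  0.2483] yaw -75.63 F [ 0.8  0.4 -0.8] w 0.0854
-> shift mm [-541.1 -617.5   68.3] turn -67.1
```

>>> step_arm(targets=[[-0.541,-0.617,0,-67,1],[-0.541,-0.617,0,-67,1],[-0.541,-0.617,0,-67,1],[-0.541,-0.617,0,-67,1],[-0.541,-0.617,0,-67,1],[-0.541,-0.617,0,-67,1],[-0.541,-0.617,0,-67,1],[-0.541,-0.617,0,-67,1],[-0.541,-0.617,0,-67,1],[-0.541,-0.617,0,-67,1],[-0.541,-0.617,0,-67,1],[-0.541,-0.617,0,-67,1],[-0.541,-0.617,0,-67,1],[-0.541,-0.617,0,-67,1],[-0.541,-0.617,0,-67,1],[-0.541,-0.617,0.068,-67,1],[-0.541,-0.617,0.068,-67,1],[-0.541,-0.617,0.068,-67,1]])

```text
time_s: 3.05
ee_pos: [0.5878, 0.1922, 0.1824]
eef_rot: [0.997, -0.076, 0.001, -0.0]
ft_force: [-0.3, -0.1, 0.7]
gripper_width: 0.0854
```

```bash
python3 - <<'E'
from h import *
rel((.588,.193,.086),-8.5)
p,d=camera("side"); cv2.imwrite("pics/c.png",cv2.resize(p[180:330,150:330],None,fx=3.5,fy=3.5))
E
```

```text
t 3.05 pos [0.5878 0.1922 0.1824] yaw -8.68 F [-0.3 -0.1  0.7] w 0.0854
-> shift mm [-0.  -0.8 96.4] turn -0.2
```

View pics/c.png

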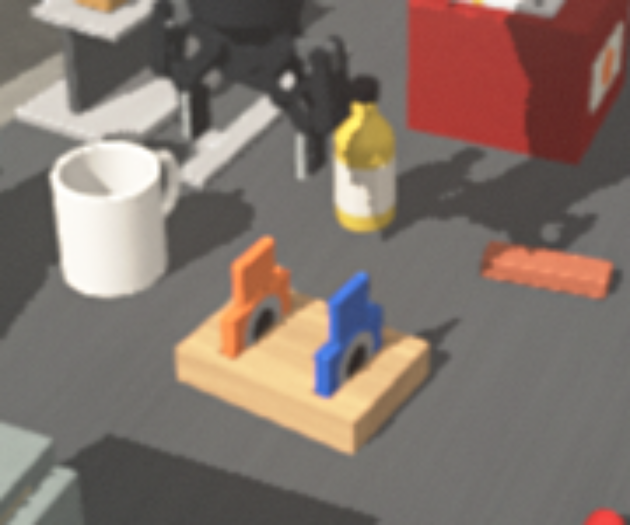

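The fingers straddle the orange tab and are clear of the blue one (tips at about crop (190,130) and (305,170), tab top at (258,242)). I'll descend and close.

>>> step_arm(targets=[[0,0,0.03,0,1],[0,0,0.06,0,1],[0,0,0.085,0,1],[0,0,0.094,0,1],[0,0,0.094,0,1],[0,0,0.094,0,0],[0,0,0.094,0,0],[0,0,0.094,0,0],[0,0,0.094,0,0],[0,0,0.094,0,0],[0,0,0.094,0,0],[0,0,0.094,0,0]])

```text
time_s: 4.6
ee_pos: [0.5888, 0.1927, 0.0867]
eef_rot: [0.997, -0.075, 0.001, 0.0]
ft_force: [7.2, -0.7, -2.3]
gripper_width: 0.0069
```

>>> step_arm(targets=[[0,0,-0.02,0,0],[0,0,-0.05,0,0],[0,0,-0.1,0,0],[0,0,-0.15,0,0],[0,0,-0.17,0,0],[0,0,-0.17,0,0],[0,0,-0.17,0,0]])

```text
time_s: 5.48
ee_pos: [0.5871, 0.1927, 0.2549]
eef_rot: [0.997, -0.075, -0.001, 0.0]
ft_force: [-0.3, -0.3, -1.8]
gripper_width: 0.0068
```

```bash
python3 - <<'E'
from h import *
rel((.538,-.2217,.25),1.5)
p,d=camera("side"); cv2.imwrite("pics/d.png",cv2.resize(p[90:330,150:390],None,fx=2.5,fy=2.5))
W=cloud("side",d);H,S,V=cv2.split(cv2.cvtColor(p,cv2.COLOR_BGR2HSV))
m=(S>165)&(H<20)&(H>7)&(d>0)&(W[...,2]>.15)&(W[...,2]<.30)&(abs(W[...,0]-.588)<.03)&(abs(W[...,1]-.193)<.06)
A=W[m];print(len(A),A.mean(0),np.percentile(A[:,2],[1,99]))
for a,b in((.165,.185),(.185,.205),(.205,.23),(.23,.27)):
    B=A[(A[:,2]>a)&(A[:,2]<b)]; print(a,len(B),B.mean(0).round(4) if len(B) else "",axis(B) if len(B)>4 else "")
E
```

```text
t 5.475 pos [0.5871 0.1927 0.2549] yaw -8.63 F [-0.3 -0.3 -1.8] w 0.0068
-> shift mm [ 13.6 417.1   5.2] turn -10.1
231 [0.58450338 0.20877461 0.21546919] [0.17842174 0.26301676]
0.165 26 [0.5846 0.2109 0.1811] (array([0.5856, 0.1952]), array([0.0676, 0.0124]), 81.6)
0.185 51 [0.5846 0.2129 0.1944] (array([0.5797, 0.1969]), array([0.0678, 0.0108]), 74.9)
0.205 104 [0.5835 0.2054 0.2198] (array([0.5849, 0.1974]), array([0.0664, 0.0124]), 81.2)
0.23 50 [0.5865 0.2105 0.2458] (array([0.5861, 0.2078]), array([0.0163, 0.008 ]), 75.8)
```

View pics/d.png

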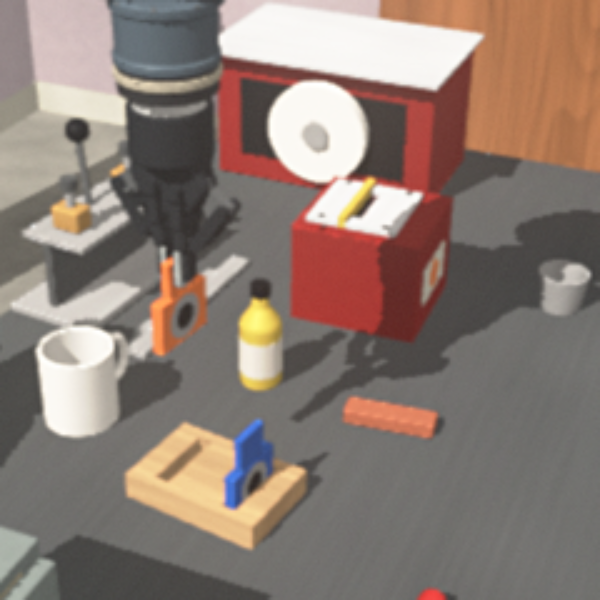

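>>> step_arm(targets=[[0.0,0.05,0,-2,0],[0.0,0.1,0,-4,0],[0.003,0.15,0,-6,0],[0.006,0.2,0,-8,0],[0.008,0.25,0,-10,0],[0.01,0.3,0,-10,0],[0.01,0.35,0,-10,0],[0.011,0.395,0,-10,0],[0.011,0.417,0,-10,0],[0.011,0.417,0,-10,0],[0.011,0.417,0,-10,0],[0.011,0.417,0,-10,0]])

```text
time_s: 7.02
ee_pos: [0.5361, -0.2199, 0.2563]
eef_rot: [1.0, 0.013, -0.0, -0.0]
ft_force: [0.2, 0.5, 0.1]
gripper_width: 0.0069
```

```bash
python3 - <<'E'
from h import *
rel((.535,-.222,.218),1.5)
for c in("top","side"):
    p,d=camera(c);W=cloud(c,d);H,S,V=cv2.split(cv2.cvtColor(p,cv2.COLOR_BGR2HSV))
    def rep(n,m):
        A=W[m]; 
        if len(A)>5: print(c,n,len(A),A.mean(0).round(4),axis(A),"z",np.percentile(A[:,2],[1,99]).round(3))
    near=(d>0)&(abs(W[...,0]-.535)<.07)&(abs(W[...,1]+.222)<.07)
    rep("cart",near&(S>150)&(H>7)&(H<19)&(W[...,2]>.165)&(W[...,2]<.235))
    rep("rib",near&(S>130)&(H>20)&(H<35)&(W[...,2]>.137)&(W[...,2]<.155))
    rep("plate",near&(S<45)&(V>120)&(W[...,2]>.128)&(W[...,2]<.143))
p2,_=camera("side"); cv2.imwrite("pics/e.png",cv2.resize(p2[100:220,230:370],None,fx=4.5,fy=4.5,interpolation=cv2.INTER_CUBIC))
E
```

```text
t 7.025 pos [ 0.5361 -0.2199  0.2563] yaw 1.45 F [0.2 0.5 0.1] w 0.0069
-> shift mm [-1.1  2.  38.3] turn -0.0
top cart 51 [ 0.5352 -0.1901  0.2258] (array([ 0.5355, -0.1938]), array([0.0123, 0.0214]), 1.6) z [0.198 0.233]
top rib 61 [ 0.5597 -0.1957  0.1435] (array([ 0.5591, -0.1935]), array([0.0063, 0.0601]), 1.1) z [0.138 0.149]
top plate 720 [ 0.5517 -0.1907  0.1357] (array([ 0.5494, -0.1977]), array([0.0717, 0.1106]), 89.9) z [0.13  0.141]
side cart 102 [ 0.5321 -0.1932  0.2085] (array([ 0.5332, -0.2158]), array([0.0138, 0.0721]), 0.8) z [0.177 0.233]
side rib 43 [ 0.5568 -0.2027  0.1414] (array([ 0.5569, -0.2048]), array([0.0086, 0.0877]), 1.8) z [0.137 0.144]
side plate 534 [ 0.5442 -0.2149  0.1334] (array([ 0.5477, -0.2223]), array([0.1137, 0.1278]), 0.3) z [0.129 0.137]
```

View pics/e.png

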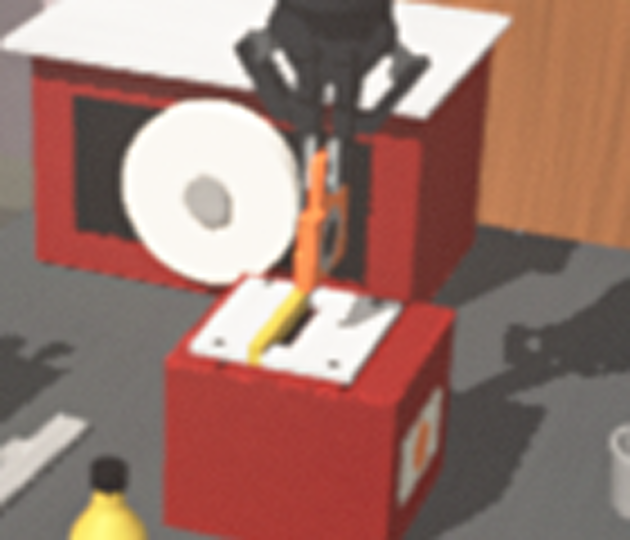

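The cartridge hangs upright at crop (315,240), just on the -x side of the rib's top end, and the slot is visible at crop (295,330). By the end edges in both views it sits about 3.5 mm too far +y. I'll correct that, lower it to about 4 mm above the plate and slide +x.

>>> step_arm(targets=[[-0.001,0.0035,0.01,0,0],[-0.001,0.0035,0.02,0,0],[-0.001,0.0035,0.028,0,0],[-0.001,0.0035,0.032,0,0],[-0.001,0.0035,0.035,0,0],[-0.001,0.0035,0.037,0,0],[-0.001,0.0035,0.037,0,0],[-0.001,0.0035,0.037,0,0]])

```text
time_s: 8.18
ee_pos: [0.535, -0.2246, 0.2195]
eef_rot: [1.0, 0.012, 0.0, 0.0]
ft_force: [0.3, 0.1, -1.1]
gripper_width: 0.0067
```

>>> step_arm(targets=[[0.003,0,0,0,0],[0.006,0,0,0,0],[0.008,0,0,0,0],[0.009,0,0,0,0],[0.01,0,0,0,0],[0.01,0,0,0,0]])

```text
time_s: 8.93
ee_pos: [0.5449, -0.2244, 0.2193]
eef_rot: [1.0, 0.012, 0.0, 0.0]
ft_force: [-0.1, -0.6, 0.0]
gripper_width: 0.0066
```

>>> step_arm(targets=[[0.001,0,0,0,0],[0.002,0,0,0,0],[0.002,0,0,0,0]])

```text
time_s: 9.3
ee_pos: [0.5469, -0.2243, 0.2193]
eef_rot: [1.0, 0.012, -0.0, -0.0]
ft_force: [0.4, 0.5, -0.8]
gripper_width: 0.0068
```

>>> step_arm(targets=[[0.001,0,0,0,0],[0.0015,0,0,0,0],[0.0015,0,0,0,0]])

```text
time_s: 9.68
ee_pos: [0.5484, -0.2243, 0.2193]
eef_rot: [1.0, 0.012, -0.0, -0.0]
ft_force: [0.9, -0.5, -0.4]
gripper_width: 0.0072
```

>>> step_arm(targets=[[0.001,0,0,0,0],[0.001,0,0,0,0]])

```text
time_s: 9.93
ee_pos: [0.5495, -0.2243, 0.2193]
eef_rot: [1.0, 0.012, 0.0, -0.0]
ft_force: [0.7, -0.3, -0.3]
gripper_width: 0.0067
```

>>> step_arm(targets=[[0.001,0,0,0,0],[0.001,0,0,0,0]])

```text
time_s: 10.18
ee_pos: [0.5504, -0.2242, 0.2193]
eef_rot: [1.0, 0.012, -0.0, 0.0]
ft_force: [-0.7, -0.2, -0.3]
gripper_width: 0.0069
```

>>> step_arm(targets=[[0.001,0,0,0,0],[0.001,0,0,0,0]])

```text
time_s: 10.42
ee_pos: [0.5511, -0.2242, 0.2192]
eef_rot: [1.0, 0.012, -0.0, -0.0]
ft_force: [-3.7, 1.6, 0.2]
gripper_width: 0.0067
```

>>> step_arm(targets=[[0.001,0,0,0,0],[0.001,0,0,0,0]])

```text
time_s: 10.68
ee_pos: [0.5517, -0.2242, 0.2192]
eef_rot: [1.0, 0.012, -0.001, 0.0]
ft_force: [-8.0, -0.3, 3.3]
gripper_width: 0.0064
```

Contact with the rib shows at TCP x ≈ 0.5507 (Fx about −4, then −8 N). I'll back off to leave about 0.7 mm clearance and lower gently.

>>> step_arm(targets=[[-0.0023,0,0,0,0],[-0.0023,0,0,0,0],[-0.0023,0,0.002,0,0],[-0.0023,0,0.004,0,0],[-0.0023,0,0.005,0,0],[-0.0023,0,0.005,0,0]])

```text
time_s: 11.42
ee_pos: [0.5501, -0.2242, 0.2142]
eef_rot: [1.0, 0.012, -0.0, -0.0]
ft_force: [-0.3, 0.2, -0.9]
gripper_width: 0.007
```

>>> step_arm(targets=[[0,0,0.001,0,0],[0,0,0.0015,0,0],[0,0,0.0015,0,0]])

```text
time_s: 11.8
ee_pos: [0.5501, -0.2243, 0.2128]
eef_rot: [1.0, 0.012, -0.0, -0.0]
ft_force: [0.4, 0.3, -0.8]
gripper_width: 0.0072
```

>>> step_arm(targets=[[0,0,0.001,0,0],[0,0,0.002,0,0],[0,0,0.002,0,0]])

```text
time_s: 12.18
ee_pos: [0.55, -0.2242, 0.2107]
eef_rot: [1.0, 0.012, -0.0, -0.0]
ft_force: [-0.2, -0.1, -0.7]
gripper_width: 0.0069
```

>>> step_arm(targets=[[0,0,0.001,0,0],[0,0,0.002,0,0],[0,0,0.002,0,0]])

```text
time_s: 12.55
ee_pos: [0.5501, -0.2242, 0.2087]
eef_rot: [1.0, 0.012, -0.0, -0.0]
ft_force: [0.1, -0.3, -0.8]
gripper_width: 0.0068
```

In the slot with no force. Going deeper.

>>> step_arm(targets=[[0,0,0.0015,0,0],[0,0,0.003,0,0],[0,0,0.004,0,0],[0,0,0.004,0,0]])

```text
time_s: 13.05
ee_pos: [0.55, -0.2242, 0.2047]
eef_rot: [1.0, 0.012, -0.0, -0.0]
ft_force: [0.2, -0.1, -0.4]
gripper_width: 0.0067
```

>>> step_arm(targets=[[0,0,0.0015,0,0],[0,0,0.003,0,0],[0,0,0.004,0,0],[0,0,0.004,0,0]])

```text
time_s: 13.55
ee_pos: [0.5502, -0.2244, 0.2014]
eef_rot: [1.0, 0.012, 0.0, 0.0]
ft_force: [-2.5, -0.4, 6.6]
gripper_width: 0.0068
```

>>> step_arm(targets=[[0,0,0.0015,0,0],[0,0,0.003,0,0],[0,0,0.004,0,0],[0,0,0.004,0,0]])

```text
time_s: 14.05
ee_pos: [0.5503, -0.2244, 0.1973]
eef_rot: [1.0, 0.012, 0.0, 0.0]
ft_force: [-1.6, -0.6, 5.9]
gripper_width: 0.0067
```

>>> step_arm(targets=[[0,0,0.002,0,0],[0,0,0.004,0,0],[0,0,0.006,0,0],[0,0,0.006,0,0]])

```text
time_s: 14.55
ee_pos: [0.5503, -0.2244, 0.1912]
eef_rot: [1.0, 0.012, 0.0, 0.0]
ft_force: [-1.2, -0.8, 4.7]
gripper_width: 0.0069
```

>>> step_arm(targets=[[0,0,0.003,0,0],[0,0,0.006,0,0],[0,0,0.009,0,0],[0,0,0.012,0,0],[0,0,0.015,0,0],[0,0,0.018,0,0],[0,0,0.021,0,0],[0,0,0.022,0,0],[0,0,0.022,0,0]])

```text
time_s: 15.68
ee_pos: [0.5503, -0.2244, 0.1691]
eef_rot: [1.0, 0.012, 0.0, 0.0]
ft_force: [-0.8, -0.6, 4.4]
gripper_width: 0.0067
```

>>> step_arm(targets=[[0,0,0,0,0.3],[0,0,0,0,0.3],[0,0,0,0,0.3],[0,0,-0.02,0,0.3],[0,0,-0.045,0,0.3],[0,0,-0.045,0,0],[0,0,-0.045,0,0],[0,0,-0.045,0,0],[0,0,-0.045,0,0]])

```text
time_s: 16.8
ee_pos: [0.5499, -0.2241, 0.2132]
eef_rot: [1.0, 0.012, -0.0, -0.0]
ft_force: [0.2, -0.6, -0.2]
gripper_width: -0.0005
```

```bash
python3 - <<'E'
from h import *
rel((.550,-.2243,.198),1.5)
p,d=camera("side"); cv2.imwrite("pics/f.png",cv2.resize(p[90:220,230:370],None,fx=4.5,fy=4.5,interpolation=cv2.INTER_CUBIC))
W=cloud("side",d);H,S,V=cv2.split(cv2.cvtColor(p,cv2.COLOR_BGR2HSV))
m=(S>150)&(H<19)&(H>7)&(d>0)&(W[...,2]>.145)&(W[...,2]<.2)&(abs(W[...,0]-.55)<.03)&(abs(W[...,1]+.224)<.04)
print(m.sum(),np.percentile(W[m],[2,98],axis=0).round(4))
E
```

```text
t 16.8 pos [ 0.5499 -0.2241  0.2132] yaw 1.37 F [ 0.2 -0.6 -0.2] w -0.0005
-> shift mm [ 0.2  0.2 15.2] turn -0.1
59 [[ 0.5415 -0.2386  0.1468]
 [ 0.5501 -0.2019  0.1784]]
```

View pics/f.png

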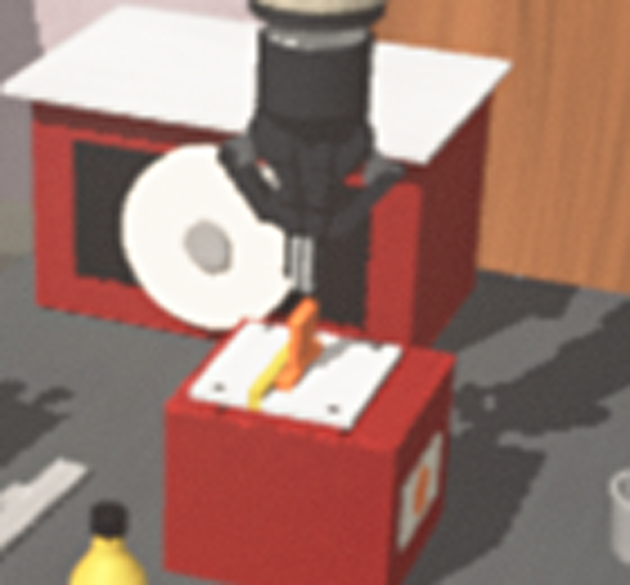

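The cartridge stands upright in the slot, with the tab top at crop (303,303), z ≈ 0.178, held by the bars. The shut fingers are above it. I'll push it down with the fingertips.

>>> step_arm(targets=[[0,0,0.008,0,0],[0,0,0.014,0,0],[0,0,0.017,0,0],[0,0,0.02,0,0],[0,0,0.023,0,0],[0,0,0.026,0,0],[0,0,0.028,0,0],[0,0,0.028,0,0]])

```text
time_s: 17.85
ee_pos: [0.5504, -0.2244, 0.1862]
eef_rot: [1.0, 0.012, 0.001, 0.0]
ft_force: [-0.1, -0.1, 3.1]
gripper_width: 0.0
```

>>> step_arm(targets=[[0,0,0.003,0,0],[0,0,0.006,0,0],[0,0,0.009,0,0],[0,0,0.012,0,0],[0,0,0.014,0,0],[0,0,0.014,0,0]])

```text
time_s: 18.6
ee_pos: [0.5501, -0.2243, 0.1718]
eef_rot: [1.0, 0.012, 0.0, 0.0]
ft_force: [0.0, -0.6, 1.2]
gripper_width: 0.0001
```

>>> step_arm(targets=[[0,0,0.002,0,0],[0,0,0.004,0,0],[0,0,0.005,0,0],[0,0,0.005,0,0]])

```text
time_s: 19.1
ee_pos: [0.55, -0.2242, 0.1666]
eef_rot: [1.0, 0.012, -0.0, -0.0]
ft_force: [-0.5, -0.4, -0.8]
gripper_width: -0.0
```

>>> step_arm(targets=[[0,0,-0.03,0,0],[0,0,-0.08,0,0],[0,0,-0.08,0,0],[0,0,-0.08,0,0]])

```text
time_s: 19.6
ee_pos: [0.5501, -0.2242, 0.2465]
eef_rot: [1.0, 0.012, -0.0, -0.0]
ft_force: [-0.1, 0.9, 1.0]
gripper_width: -0.0002
```

```bash
python3 - <<'E'
from h import *
p,d=camera("side"); q,_=camera("top")
cv2.imwrite("pics/g.png",np.hstack([cv2.resize(p[100:350,130:380],None,fx=1.6,fy=1.6),cv2.resize(q[130:330,150:400],(400,400))]))
E
```

```text
(no output)
```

View pics/g.png

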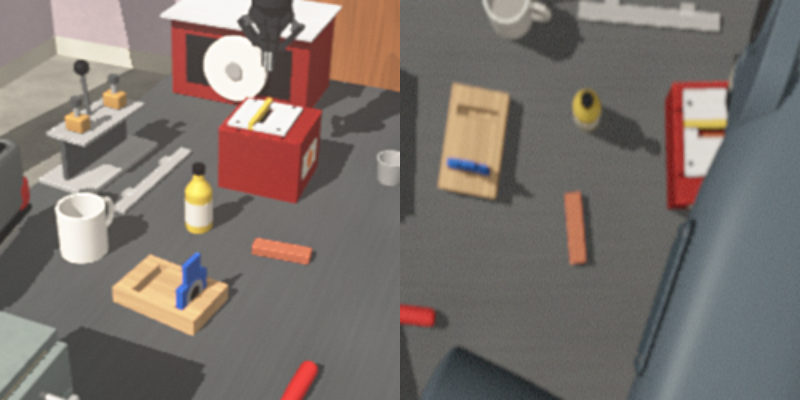

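The slot looks empty from the side (pixel (262,112)), and everything else stands in place. The top view is blocked by the arm, so I'll move aside to check depth through the slot.

>>> step_arm(targets=[[-0.05,0.05,0,0,0],[-0.1,0.1,0,0,0],[-0.15,0.15,0,0,0],[-0.2,0.2,0,0,0],[-0.2,0.22,0,0,0],[-0.2,0.22,0,0,0],[-0.2,0.22,0,0,0],[-0.2,0.22,0,0,0]])

```text
time_s: 20.7
ee_pos: [0.356, -0.448, 0.2466]
eef_rot: [1.0, 0.013, -0.0, -0.0]
ft_force: [-0.0, 0.0, -0.3]
gripper_width: 0.0
```

```bash
python3 - <<'E'
from h import *
q,d=camera("top");W=cloud("top",d)
m=(d>0)&(abs(W[...,0]-.55)<.03)&(abs(W[...,1]+.224)<.05)
H,S,V=cv2.split(cv2.cvtColor(q,cv2.COLOR_BGR2HSV))
b=slice(185,212),slice(325,375)
print(np.round(W[b][...,2][6:20:2,8:40:3],3))
cv2.imwrite("pics/i.png",cv2.resize(q[160:240,310:400],None,fx=6,fy=6,interpolation=cv2.INTER_CUBIC))
E
```

```text
[[1.410e-01 1.430e-01 1.470e-01 1.430e-01 1.410e-01 1.410e-01 1.420e-01
  1.440e-01 1.420e-01 1.450e-01 1.420e-01]
 [1.450e-01 1.440e-01 1.440e-01 1.450e-01 1.420e-01 1.410e-01 1.390e-01
  1.410e-01 1.410e-01 1.370e-01 1.410e-01]
 [1.320e-01 1.200e-01 1.190e-01 3.000e-03 2.000e-03 5.000e-03 5.000e-03
  1.000e-03 1.000e-03 9.000e-03 2.000e-03]
 [1.380e-01 1.000e-03 0.000e+00 3.000e-03 3.000e-03 4.000e-03 5.000e-03
  6.000e-03 2.000e-03 4.000e-03 4.000e-03]
 [1.360e-01 1.360e-01 1.380e-01 1.380e-01 1.360e-01 1.370e-01 1.360e-01
  1.350e-01 1.360e-01 1.380e-01 1.340e-01]
 [1.340e-01 1.320e-01 1.330e-01 1.350e-01 1.340e-01 1.340e-01 1.340e-01
  1.340e-01 1.340e-01 1.340e-01 1.330e-01]
 [1.340e-01 1.350e-01 1.272e+00 1.370e-01 1.390e-01 1.390e-01 1.350e-01
  1.370e-01 1.360e-01 1.380e-01 1.380e-01]]
```

View pics/i.png

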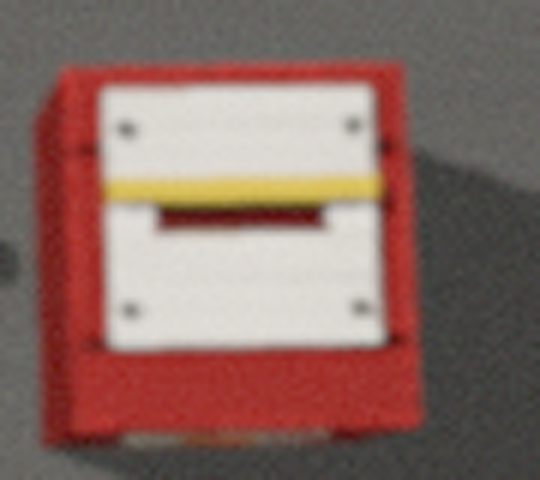

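The slot is clear right down to the box floor (depth z ≈ 0.00), so the cartridge has dropped past the bars. Handing in.

```bash
python3 -c "
from station import *
print(hand_in())"
```

```text
the job is handed in; nothing more can be done
None
```

The spent cartridge is inside the red box and the job is handed in at about 21 s of the 54 s allowed. No verdict was reported.

**What I did:** I gripped the orange cartridge by its tab, lifted it straight out of the stand, and slid it +x just above the plate until it touched the yellow backstop. I then backed off about 0.7 mm and lowered it foot first into the slot and between the bars. After letting go, I pushed it through with the shut fingertips and moved the arm clear.

**What the checks showed:**
- **Forces:** the highest force read at the end of any move near the box was about 8 N, against the 35 N limit. Forces during a move were not read.
- **Cartridge:** the push force fell to zero when the tab top reached about 15 mm above the plate. The top camera's depth then showed the slot open down to the box floor. I did not see the cartridge itself lying inside.
- **Blue cartridge and bystanders:** those in view in the last pictures (mug, oil, hone, runner, tin and part of the driver) looked undisturbed. I judged this by eye and did not measure it.
- **Disagreement:** the rib was felt about 2 mm further +x than the cameras suggested, so I used the felt position.

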